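Drag a parts tote out from under a wire rack with a pull hook

TASK

An open parts tote with a transformer in it stands too deep under the wire bench rack to be reached by hand. Take the pull hook from its pad, hook it over the tote's front wall and drag the tote out until the whole tote stands clear in front of the rack, upright with the transformer still in it; touch the tote only with the hook and leave the closed carton, the bottle and the circuit board where they are. Then stand the hook back on its pad on both its feet and let go.

Things in the scene. Friction and masses are not known exactly. Their poses are not given: they have to be found in the camera images.
- hook_grip (a point): Centre of the pull hook's upright handle, a black square bar 24 x 24 mm, from 43 to 120 mm above the hook's feet (this point: 85 mm above). Under it a foot 24 x 32 mm. z up; x along the hook's flat steel bar towards the blade: 230 mm long, 24 wide, 38 to 43 mm above the feet, from 15 mm behind this point to 215 mm ahead. 240 g; at the start it stands on the pad, blade towards the pad's +x.
- hook_tip (a point): Middle of the lower edge of the hook's blade (steel, 5 mm thick, 32 mm wide, turned straight down from the bar's front end, as low as the foot), 212.5 mm ahead of the handle's centre, 85 mm below it. Axes of the hook: x forward, away from the handle; z up.
- hook_foot (a point): Middle of the underside of the foot under the hook's handle, same axes.
- tote: Open-topped white plastic tote, 150 mm deep (x), 120 mm wide (y), 60 mm high, walls and floor 4 mm, 250 to 490 g, loose on the bench, wholly under the rack in one of its two bays, front wall 48 to 86 mm behind the deck's front edge. Origin: centre of its underside; x points to its back (deeper into the rack), z up.
- tote_front (a point): Middle of the top edge of the tote's front wall, on its outer face (60 mm above the bench). The wall is 4 mm thick behind it; behind that at least 55 mm are free inside the tote.
- tote_back (a point): Middle of the top edge of the tote's back wall, on its outer face. Same axes as the tote.
- transformer: Transformer, steel core with copper winding, 46 x 50 x 40 mm, about 250 g, loose on the tote's floor in its back half. Origin: centre of its underside.
- rack: Fixed open steel wire rack, 240 mm deep (x), 340 wide (y). Open front at its -x, facing the robot's right; +x is its back. Origin: centre, at bench height. 10 mm posts at x = +-118, y = +-170 mm, wires at the foot of both sides; wire deck 166 to 174 mm above the bench, front edge at x = -122 mm. No floor or walls: tote and carton stand on the bench under it, side by side at about y = +-80 mm.
- carton: Closed cardboard carton, 150 mm deep, 110 mm wide, 75 mm high, 600 g, loose, in the other bay of the rack. Origin: centre of its underside. To be left alone.
- pad: Fixed flat black rubber pad on which the hook stands, 290 mm (x) x 100 mm (y), 4 mm thick. Origin: centre of its underside, at bench height.
- flux: Small white bottle, 40 mm across, 90 mm high, loose. Origin: centre of its underside. To be left alone.
- board: Circuit board in a grey frame lying on the bench, 130 x 160 mm, parts up to 35 mm high, loose. Origin: centre of its underside. To be left alone.
There are look-alikes about, which are no part of the job. There is more than one size of the transformer; the one meant has the size given above. What is shaped like the part that bears hook_grip but orange is not meant.

How it is judged:
By the outcome, as a careful person would: the job done as asked, in the order asked, and still so for the second after the job is handed in, with the robot touching nothing.
It also fails if it takes over 64 s, if anything falls off the work surface, if the arm or the gripper's body presses on something with over 40 N, if the wrist force passes 120 N, or if a joint passes its speed limit or range.

ROBOT

A 6-joint arm with a two-finger parallel gripper is mounted at the origin on the work surface. World frame = base frame: x ahead of the robot, y to its left, z up, the work surface at z = 0. Lengths are in m, angles in degrees, forces in N, time in s.
With the tool pointing down it reaches from about 0.35 to 0.875 m from the base axis. Payload 4.2 kg.
Tool frame: the origin (TCP) lies between the finger pads; the fingertips stand 17 mm ahead of it and the grasp point (between the pads) lies 2 mm behind it; z points along the fingers, y is the direction in which the jaws open and shut (so a half turn about z gives the same grasp; the last joint's range is limited). The gripper opens to 87 mm and grips with 3 to 60 N. Pads are 19 mm wide; open, the fingers measure 117 mm over their backs; the gripper's body (75 mm by 190 mm) begins 51 mm behind the grasp point.
Start: joints at [-55.084, 22.042, 0.453, 0, -68.411, -14.817], TCP at [0.215, -0.587, 0.24] pointing down, gripper open.
Joint ranges: [-179.83, 179.83], [-69.29, 118.12], [-61.27, 80.66], [-181.25, 117.63], [-171.15, -9.14], [-177.46, 177.46]. Speed limits (degrees/s): [159.86, 159.86, 180, 180, 180, 180].

INTERFACE

Orientations are given as a 3x3 rotation matrix whose columns are the frame's x, y, z axes.
In Python, from station import r gives the robot as it stands.
- The arm moves only by the shell command python3 -m creep 'ROWS'. ROWS is JSON, a list of rows, each a list of 7 numbers: the opening, from 0 (shut) to 1 (fully open), then the shift along the tool's x, y, z scaled (see below), then the turn, a rotation vector about the tool's x, y, z scaled (see below). A call has 1 to 5 rows; each row is the pose to reach, as a shift and turn from the pose measured when the call began, along the tool's axes at that moment, turning the shorter way round; what a row does not reach only later rows make up. The controller multiplies each number of a shift by 300 mm and each number of a turn by 180 degrees. A row lasts 1/12 s, in which the tool goes at most 41.7 mm and 7.16 degrees, less where a joint would pass 70% of its speed; a pose out of reach is approached as far as the arm can. A call with a number of a shift or a turn outside -1 to 1 is refused whole. A call with a gripper value outside its range is refused whole. The fingers move at their own pace and stop on an object; the grip force is fixed at half the most. Time passes only in rows, so rows that repeat a pose let the fingers close. It gives the time, the measured TCP pose, the force and the opening at its end, in the units of the state.
- r.sense(): the state, without advancing time (a new reading comes with each control period).
- r.capture(name): name is "side" or "top" or "wrist"; returns the picture (480x640x3 uint8, blue, green, red); there is no depth.
- r.camera_model(name): a dict with "mtx" (3x3 intrinsics, pixels), "R" (3x3) and "t" (3): a world point X has camera coordinates R X + t; the wrist camera has in their place "mount" (4x4, takes a point from camera to tool coordinates, whose origin is the TCP and whose axes are the flange's). Camera axes: x right, y down, z forward; pixel columns grow to the right and rows downward; lengths in m; the calibration is good to about 2 mm. A picture is of the moment at which its call begins: read the wrist's pose just before it. camera_model takes no time and is no camera call.
- r.finish_job(): hands the job in, once; it reports no verdict.
Trained networks look in the newest picture that a camera, given by its name, has taken for a name from the list of things; names that differ only in an ending like _2 or _b are one class to them, and where a whole thing is asked for, a point or a joint stands for the part that bears it (a point fixed in the world has none). Each returns a list of dicts, best first, with "score" (0 to 1); they miss things now and then, are a little off and sometimes report something else, mostly with a low value. They report only what shows in the picture. A call takes as long as a camera call. They do not tell look-alikes from the thing itself.
- r.recognise(camera, target): "rect" ([left, top, right, bottom] as shares, 0 to 1, of the picture: columns of its width, rows of its height, round what is visible of it).
- r.outline_of(camera, target): "pixels" (480x640 bool, what is visible of it) and "rect" ([left, top, right, bottom] as shares, 0 to 1, of the picture: columns of its width, rows of its height, round what is visible of it).
The state is a dict: "time_s": time; "joints": joint angles; "joint_velocities": joint speeds; "effort": joint torques, N m; "tcp_pos": TCP position; "ee_rot": TCP orientation; "wrist_force": force on the tool from outside, world axes, zero at the start; "moment": the same for the moment, N m; "gripper_width": opening from 0.0 (shut) to 1.0 (fully open).
Only numpy, scipy, OpenCV 4.12 (cv2) and the standard library are available. Lean on these libraries where they do the work, as an engineer would, in place of code of your own. Each camera call takes 0.05 s, during which the arm holds its last target.

## Working session

There is one attempt and no reset: what is moved stays moved. The work goes in short steps, Python scripts to look and compute and a shell command to move; the robot and the scene stay as the last step left them, time stands still between calls to the robot, and variables do not carry over. Pictures are saved under pics/ and viewed, and the job is handed in when it is done.

```bash
mkdir -p pics; ls
python3 - <<'E'
from station import r
import cv2
s=r.sense()
for k in s: print(k,s[k])
for n in ["side","top","wrist"]:
    cv2.imwrite(f"pics/{n}0.png",r.capture(n)); m=r.camera_model(n); print(n,{k:(v.tolist() if hasattr(v,'tolist') else v) for k,v in m.items()})
E
```

```text
pics
time_s 0.0
joints [-5.50853702e+01  2.20906089e+01  3.77901675e-01 -3.15024171e-02
 -6.84110237e+01 -1.48148486e+01]
joint_velocities [-0.03973286 -0.00531763  0.07352897  0.0578489  -0.02306446  0.07492212]
effort [ 6.16571979e-04 -3.90663886e+01  1.87409502e+01  4.22018319e+00
  1.10230819e-02 -1.87949158e-04]
tcp_pos [ 0.21459199 -0.5863817   0.23844184]
ee_rot [[-9.39165234e-01 -3.43464694e-01 -8.16750476e-04]
 [-3.43465660e-01  9.39162969e-01  2.06338546e-03]
 [ 5.83617459e-05  2.21838563e-03 -9.99997538e-01]]
wrist_force [-1.03694508  0.64581405  0.27839219]
moment [0.00707908 0.04140775 0.0029448 ]
gripper_width 1.000647014738282
side {'mtx': [[512.8106423639844, 0.0, 314.9199995589598], [0.0, 512.8106423639844, 242.8052277504428], [0.0, 0.0, 1.0]], 'R': [[-0.716190070756868, -0.6977918019023684, -0.012585060473378987], [-0.3774867225942199, 0.40248087919768333, -0.8339741699509249], [0.5870055849941698, -0.592533326554807, -0.5516599497041154]], 't': [0.43479327777340226, 0.2301770067423299, 0.9249683151129723]}
top {'mtx': [[519.5118871728648, 0.0, 318.5746821269007], [0.0, 519.5118871728648, 237.86878889073512], [0.0, 0.0, 1.0]], 'R': [[0.018874038595660513, -0.9998185538961261, 0.002574869345932635], [-0.9911539444126383, -0.019048725387333005, -0.1313430795146305], [0.13136829580366077, -7.311755653629189e-05, -0.991333629769244]], 't': [0.06990799503872684, 0.5268979659661448, 1.1742643861218882]}
wrist {'mtx': [[414.7774325604575, 0.0, 313.2346649950588], [0.0, 414.7774325604575, 238.47700273091954], [0.0, 0.0, 1.0]], 'mount': [[-0.0003294997504895995, -0.9688055124163775, -0.24782205418718323, 0.0675329486491947], [0.9999998169357948, -0.00019345094609752483, -0.0005733280989637225, 0.00018431307304167532], [0.0005075020118529792, -0.24782219773130135, 0.9688053988048044, -0.14527798525096675], [0.0, 0.0, 0.0, 1.0]]}
```

View pics/side0.png

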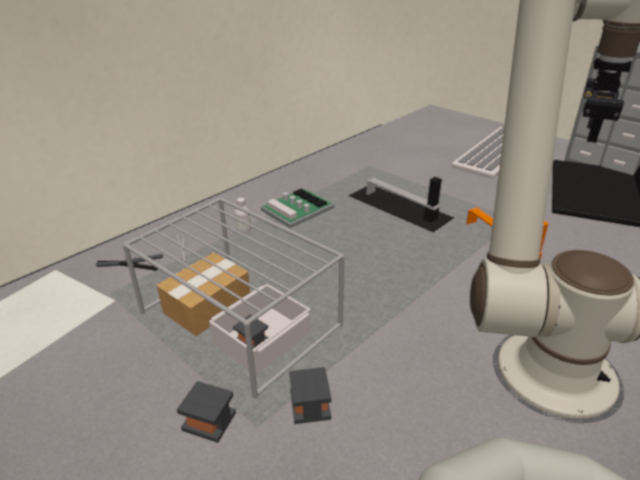

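View pics/top0.png

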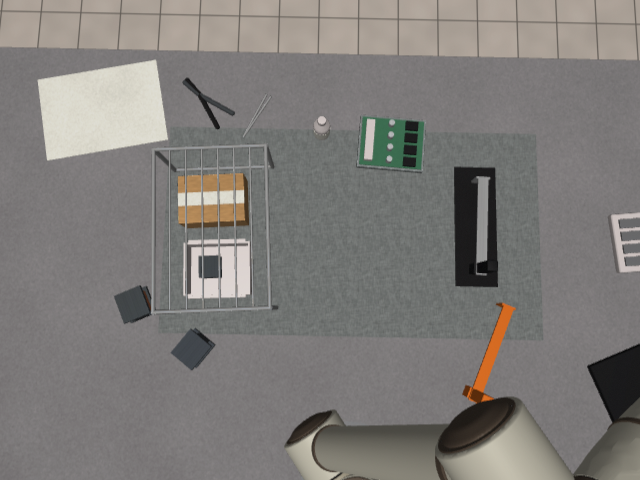

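View pics/wrist0.png

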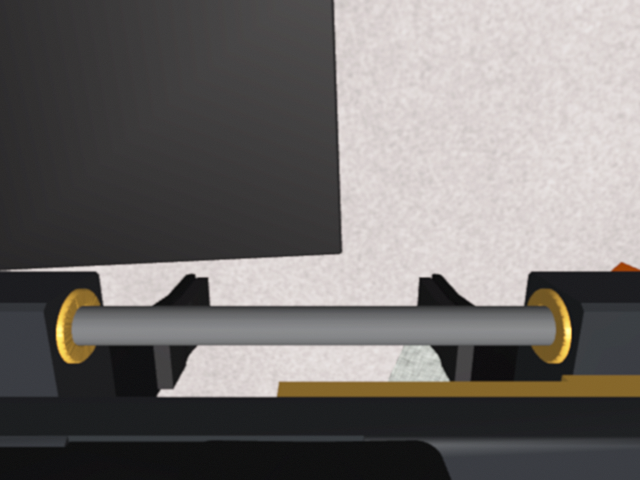

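The side picture shows the tote and the carton under the rack: tote at about (260,325), carton at (203,290). The black hook stands on its pad, with the handle at (434,198) and the blade at (372,187). In the top picture the rack opens to the right (world -y), with the tote at (218,268), the hook handle at (486,268), its blade at (482,180) and the orange look-alike at (492,350).

There are two hook candidates: black at top (482,225) and orange at top (492,350). The job means the black one, because it stands on the pad. There are three transformers: one in the tote at (210,266), and two outside at (133,303) and (193,348). The one in the tote is meant.

```bash
cat > h.py <<'E'
import numpy as np, cv2
from station import r
def px2w(cam,u,v,z):
    m=r.camera_model(cam);K=np.array(m['mtx']);R=np.array(m['R']);t=np.array(m['t'])
    d=R.T@np.linalg.inv(K)@np.array([u,v,1.]);c=-R.T@t
    return c+d*(z-c[2])/d[2]
def proj(cam,X):
    m=r.camera_model(cam);K=np.array(m['mtx']);p=np.array(m['R'])@np.array(X)+np.array(m['t']);p=K@p;return p[:2]/p[2]
E
python3 - <<'E'
from h import *
np.set_printoptions(precision=4,suppress=True)
for cam in ["top","side"]:
    r.capture(cam)
    for n in ["hook_grip","tote","pad","rack","carton","flux","board","transformer"]:
        for o in r.outline_of(cam,n)[:3]:
            m=o['pixels'].astype(np.uint8); c,_=cv2.findContours(m,0,2)
            if not c: continue
            c=np.vstack(c); rc=cv2.minAreaRect(c)
            print(cam,n,round(o['score'],2),(np.array(o['rect'])*[640,480,640,480]).round(),np.round(cv2.boxPoints(rc)).tolist(), m.sum())
a=cv2.imread('pics/top0.png'); cv2.imwrite('pics/c1.png',cv2.resize(a[150:310,430:530],None,fx=5,fy=3.75*1.0,interpolation=3)[:600])
cv2.imwrite('pics/c2.png',cv2.resize(a[130:330,130:300],None,fx=3,fy=3,interpolation=3))
b=cv2.imread('pics/side0.png'); cv2.imwrite('pics/c3.png',cv2.resize(b[150:250,330:480],None,fx=5,fy=5,interpolation=3))
E
```

```text
top hook_grip 0.82 [463. 302. 513. 402.] [[461.0, 395.0], [499.0, 301.0], [526.0, 312.0], [488.0, 407.0]] 1261
top hook_grip 0.59 [471. 175. 496. 275.] [[469.0, 176.0], [497.0, 176.0], [497.0, 274.0], [469.0, 274.0]] 1286
top tote 0.84 [183. 241. 249. 300.] [[182.0, 239.0], [251.0, 239.0], [251.0, 297.0], [182.0, 297.0]] 2885
top pad 0.9 [452. 167. 498. 287.] [[454.0, 167.0], [496.0, 166.0], [497.0, 286.0], [455.0, 287.0]] 3586
top rack 0.71 [149. 144. 277. 315.] [[146.0, 146.0], [272.0, 143.0], [277.0, 310.0], [151.0, 314.0]] 3046
top carton 0.81 [175. 171. 247. 228.] [[176.0, 174.0], [247.0, 172.0], [249.0, 226.0], [178.0, 228.0]] 3469
top carton 0.53 [310. 117. 331. 139.] [[313.0, 116.0], [329.0, 116.0], [329.0, 139.0], [313.0, 139.0]] 318
top flux 0.61 [310. 116. 330. 141.] [[313.0, 116.0], [329.0, 116.0], [329.0, 139.0], [313.0, 139.0]] 312
top flux 0.38 [469. 178. 497. 277.] [[469.0, 176.0], [497.0, 176.0], [497.0, 274.0], [469.0, 274.0]] 1330
top board 0.75 [356. 115. 425. 174.] [[356.0, 167.0], [360.0, 114.0], [426.0, 120.0], [422.0, 172.0]] 3472
top transformer 0.86 [200. 25
[... 1024 characters left out ...]
, [251.0, 231.0], [235.0, 233.0]] 408
side carton 0.9 [158. 252. 250. 336.] [[147.0, 294.0], [215.0, 234.0], [258.0, 282.0], [190.0, 342.0]] 3981
side flux 0.69 [234. 198. 249. 231.] [[232.0, 199.0], [248.0, 197.0], [251.0, 230.0], [236.0, 232.0]] 287
side board 0.55 [257. 188. 333. 229.] [[258.0, 205.0], [320.0, 176.0], [334.0, 207.0], [272.0, 235.0]] 1604
side transformer 0.96 [178. 379. 236. 442.] [[170.0, 426.0], [189.0, 375.0], [242.0, 395.0], [223.0, 445.0]] 2513
side transformer 0.88 [289. 365. 330. 426.] [[287.0, 371.0], [326.0, 366.0], [333.0, 419.0], [294.0, 424.0]] 1967
side transformer 0.82 [231. 313. 271. 342.] [[229.0, 336.0], [239.0, 311.0], [271.0, 324.0], [261.0, 349.0]] 506
```

```bash
echo
```

```text
(no output)
```

View pics/c1.png

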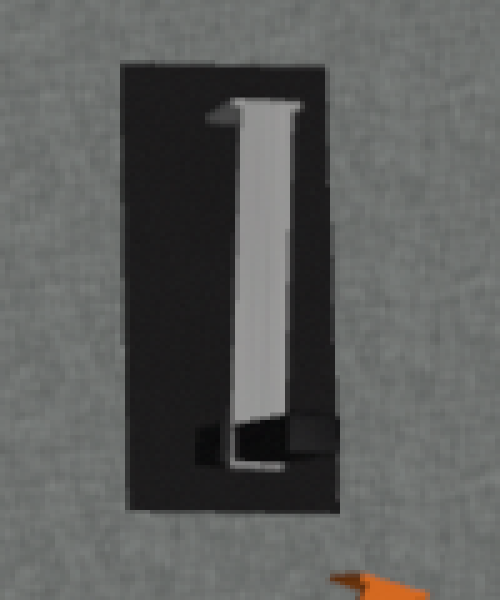

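View pics/c2.png

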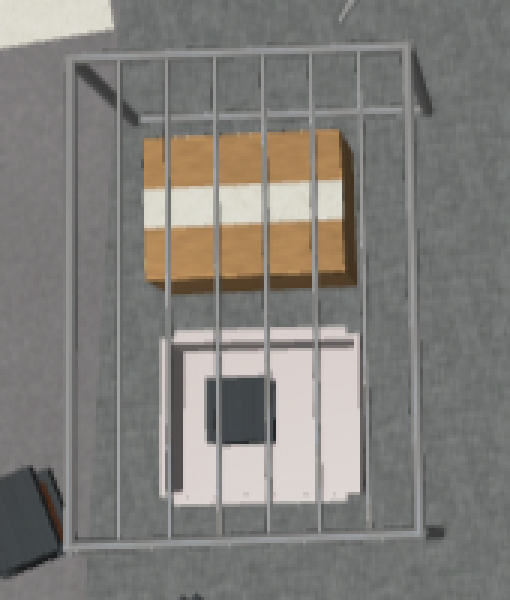

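View pics/c3.png

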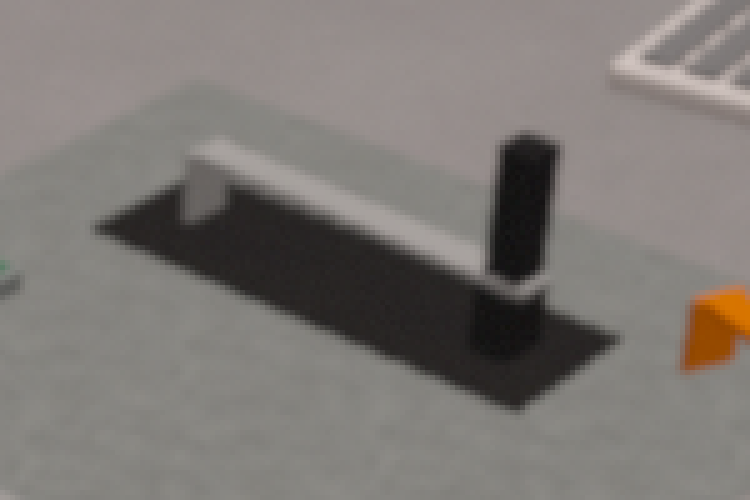

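The crops confirm it. The black hook on the pad has its blade up (483,176) and its handle near the robot (493,266). The tote's front rim is at u≈250, v 241–294, and the small transformer is inside it.

Run:
```python
from h import *
np.set_printoptions(precision=4,suppress=True)
f=lambda *a:px2w("top",*a)
print("cam",[ -np.array(r.camera_model(c)['R']).T@np.array(r.camera_model(c)['t']) for c in("top","side")])
print("hook front corners z.047",f(476.2,176.3,.047),f(490.3,176.3,.047))
print("rear",f(476,274.8,.047),f(487,274.8,.047))
print("handle top",f(487.6,261,.124),f(498,261,.124),f(487.6,271,.124),f(498,271,.124))
print("pad corners",[f(*p,.004) for p in[(454.2,167.3),(495,167.5),(498,286.5),(455.7,286)]])
print("tote front rim",f(250.3,241,.06),f(250.3,294,.06),"back",f(183.7,241,.06),f(183.7,294,.06))
print("carton",[f(*p,.075) for p in[(178,176),(244,173.5),(245,222),(178,224)]])
print("rack deck corners",[f(*p,.174) for p in[(152.5,149.5),(267,145),(271.5,308.5),(153,313)]])
print("transf",[f(*p,.044) for p in[(199,255.5),(221,277.5)]])
print("flux",f(321,132,.0),"board",[f(*p,.0) for p in[(357,166),(361,116),(425,120),(421,171)]])
```

```text
cam [array([0.3667, 0.08  , 1.2331]), array([-0.1447,  0.7588,  0.7077])]
hook front corners z.047 [ 0.6763 -0.2864  0.047 ] [ 0.677  -0.3194  0.047 ]
rear [ 0.4457 -0.2811  0.047 ] [ 0.4462 -0.3062  0.047 ]
handle top [ 0.4706 -0.2831  0.124 ] [ 0.471  -0.3054  0.124 ] [ 0.4492 -0.2826  0.124 ] [ 0.4496 -0.3049  0.124 ]
pad corners [array([ 0.709 , -0.2466,  0.004 ]), array([ 0.7104, -0.3459,  0.004 ]), array([ 0.4219, -0.3455,  0.004 ]), array([ 0.4212, -0.2457,  0.004 ])]
tote front rim [0.5119 0.2351 0.06  ] [0.3921 0.2308 0.06  ] back [0.509  0.3865 0.06  ] [0.3892 0.3802 0.06  ]
carton [array([0.6564, 0.4035, 0.075 ]), array([0.6652, 0.2531, 0.075 ]), array([0.5531, 0.2466, 0.075 ]), array([0.5456, 0.3975, 0.075 ])]
rack deck corners [array([0.6877, 0.4325, 0.174 ]), array([0.7022, 0.1923, 0.174 ]), array([0.3613, 0.1723, 0.174 ]), array([0.3478, 0.4108, 0.174 ])]
transf [array([0.4781, 0.3538, 0.044 ]), array([0.4286, 0.3011, 0.044 ])]
flux [0.7929 0.0789 0.    ] board [array([ 0.7087, -0.0105,  0.    ]), array([ 0.8359, -0.0192,  0.    ]), array([ 0.8287, -0.1773,  0.    ]), array([ 0.6992, -0.1666,  0.    ])]
```

Run:
```python
import cv2
b=cv2.imread('pics/side0.png'); cv2.imwrite('pics/c4.png',cv2.resize(b[270:390,180:340],None,fx=5,fy=5,interpolation=3))
```

```text
(no output)
```

View pics/c4.png

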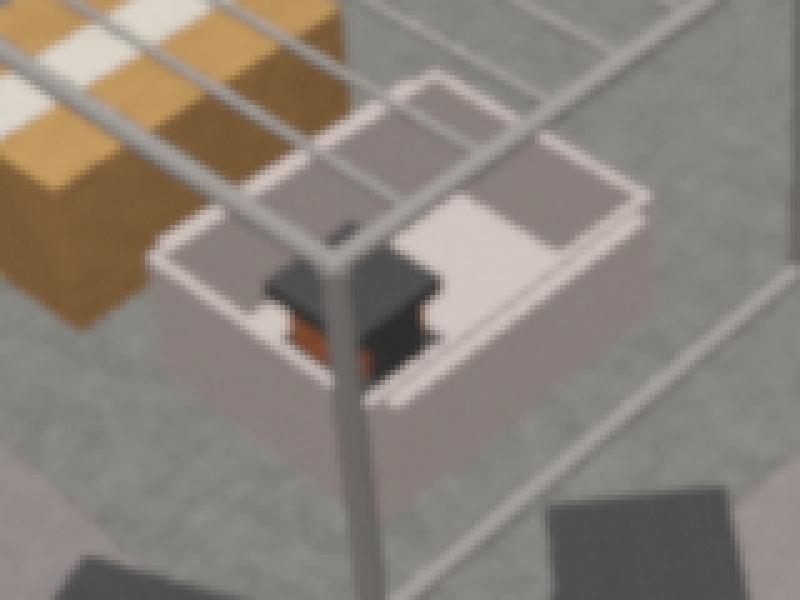

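```bash
cat >> h.py <<'E'
from scipy.spatial.transform import Rotation as Ro
def Rdown(yh):  # tool z down, tool y heading yh degrees
    a=np.radians(yh); y=np.array([np.cos(a),np.sin(a),0]); z=np.array([0,0,-1.]); return np.column_stack([np.cross(y,z),y,z])
def plan(p,yh):
    s=r.sense(); R0=np.array(s['ee_rot']);p0=np.array(s['tcp_pos'])
    sh=R0.T@(np.array(p)-p0)/.3; tu=Ro.from_matrix(R0.T@Rdown(yh)).as_rotvec(degrees=True)/180
    print("shift",sh.round(4),"turn",tu.round(4),"rows>=",round(np.linalg.norm(sh)*300/41.7,1),round(np.linalg.norm(tu)*180/7.16,1))
def st():
    s=r.sense();R=np.array(s['ee_rot']);print("t",round(s['time_s'],2),"p",np.round(s['tcp_pos'],4),"yh",round(np.degrees(np.arctan2(R[1,1],R[0,1])),2),"tilt",np.round(R[:2,2],4),"F",np.round(s['wrist_force'],1),"M",np.round(s['moment'],2),"w",round(s['gripper_width'],3),"q",np.round(s['joints'],1))
E
python3 - <<'E'
from h import *
st(); plan([.461,-.2945,.2],177.8)
for X in [(.392,.231,.06),(.512,.235,.06),(.509,.386,.06),(.389,.38,.06)]: print(proj("side",X))
for X in [(.461,-.2943,.124),(.6755,-.3029,.004)]: print(proj("side",X),proj("top",X))
E
```

```text
t 1.05 p [ 0.2148 -0.5869  0.2395] yh 110.1 tilt [-0.      0.0001] F [ 0.3 -0.5 -0.8] M [ 0.01  0.   -0.03] w 0.999 q [-55.1  22.    0.5  -0.  -68.4 -14.8]
shift [-1.1057  0.6333  0.1318] turn [ 0.      0.     -0.3761] rows>= 9.2 9.5
[310.8084346  307.94737018]
[267.86775068 282.46414005]
[208.37939915 319.22833594]
[252.05665234 349.5089734 ]
[436.44067368 177.51679341] [492.92942021 265.57283081]
[370.45798243 191.46038559] [477.64444705 181.18239279]
```

```bash
python3 -m creep '[[1,-0.11,0.063,0,0,0,-0.038],[1,-0.22,0.126,0.01,0,0,-0.076],[1,-0.33,0.19,0.02,0,0,-0.114],[1,-0.44,0.25,0.03,0,0,-0.15],[1,-0.55,0.315,0.04,0,0,-0.188]]'
python3 - <<'E'
from h import *
st(); plan([.461,-.2945,.2],177.8)
E
```

```text
time_s: 1.47
tcp_pos: [0.3381, -0.4402, 0.2276]
ee_rot: [[-0.584, -0.811, 0.0], [-0.811, 0.584, -0.0], [0.0, -0.001, -1.0]]
wrist_force: [0.3, -0.3, 0.1]
gripper_width: 0.999
t 1.47 p [ 0.3381 -0.4402  0.2276] yh 144.24 tilt [ 0.0004 -0.0004] F [ 0.3 -0.3  0.1] M [ 0.   -0.08  0.04] w 0.999 q [-35.7  15.8 -10.6   0.  -63.6  -0. ]
shift [-0.6336 -0.0484  0.092 ] turn [-2.000e-04 -1.000e-04 -1.865e-01] rows>= 4.6 4.7
```

```bash
python3 -m creep '[[1,-0.13,-0.01,0.02,0,0,-0.038],[1,-0.26,-0.02,0.04,0,0,-0.076],[1,-0.4,-0.03,0.06,0,0,-0.114],[1,-0.53,-0.04,0.08,0,0,-0.15],[1,-0.634,-0.048,0.092,0,0,-0.187]]'
python3 - <<'E'
from h import *
st(); plan([.461,-.2945,.2],177.8)
cv2.imwrite("pics/w1.png",r.capture("wrist"))
print([ (o['score'],(np.array(o['rect'])*[640,480,640,480]).round()) for o in r.recognise("wrist","hook_grip")])
E
```

```text
time_s: 1.88
tcp_pos: [0.4623, -0.292, 0.1997]
ee_rot: [[-0.03, -1.0, 0.001], [-1.0, 0.03, -0.0], [0.0, -0.001, -1.0]]
wrist_force: [-0.1, -1.0, 0.4]
gripper_width: 1.002
t 1.88 p [ 0.4623 -0.292   0.1997] yh 178.3 tilt [ 0.0005 -0.0003] F [-0.1 -1.   0.4] M [-0.03  0.07  0.01] w 1.002 q [-15.3  16.3 -14.1   0.  -59.6  13.6]
shift [ 0.0085  0.0041 -0.0011] turn [-0.0002 -0.0001  0.0028] rows>= 0.1 0.1
[(0.8, array([ 17., 188., 334., 273.])), (0.62, array([409., 113., 640., 239.]))]
```

View pics/w1.png

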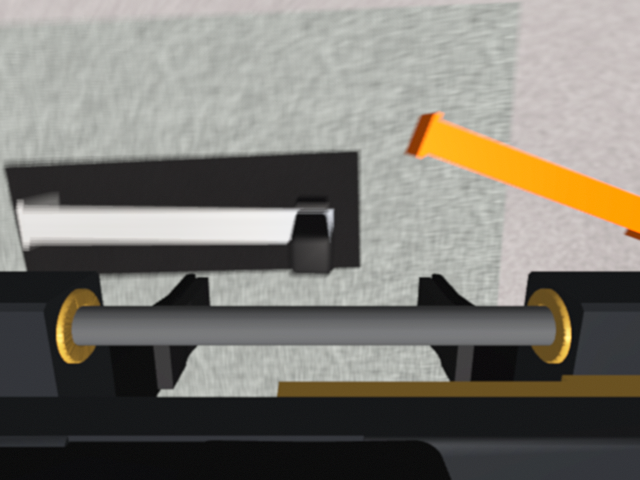

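The wrist view shows the black hook on its pad, with the handle at (311,240) between the fingers' columns. The orange look-alike is off to the right. I'll check this against the projected model.

```bash
cat >> h.py <<'E'
def hook(p,yaw,z0):
    "model points, p=handle xy, yaw deg, z0 feet"
    c,s=np.cos(np.radians(yaw)),np.sin(np.radians(yaw)); M=np.array([[c,-s],[s,c]])
    L={"top":[(12,12,120),(12,-12,120),(-12,-12,120),(-12,12,120)],"bar":[(-15,12,43),(-15,-12,43),(215,-16,43),(215,16,43)],"tip":[(215,-16,0),(215,16,0)],"foot":[(12,16,0),(12,-16,0),(-12,-16,0),(-12,16,0)]}
    return {k:[np.r_[M@(np.array(q[:2])/1e3)+p,q[2]/1e3+z0] for q in v] for k,v in L.items()}
def projw(X,s):
    m=r.camera_model("wrist");T=np.array(m['mount']);R=np.array(s['ee_rot']);q=R.T@(np.array(X)-np.array(s['tcp_pos']))
    c=T[:3,:3].T@(q-T[:3,3]);u=np.array(m['mtx'])@c;return u[:2]/u[2]
def draw(img,cam,H,s=None):
    for k,v in H.items():
        P=np.array([proj(cam,X) if cam!="wrist" else projw(X,s) for X in v])
        cv2.polylines(img,[np.round(P*8).astype(np.int32)],k!="tip",{"top":(0,0,255),"bar":(255,0,255),"tip":(0,255,0),"foot":(0,255,255)}[k],1,cv2.LINE_AA,3)
    return img
E
python3 - <<'E'
from h import *
s=r.sense(); img=r.capture("wrist"); H=hook(np.array([.461,-.2943]),-2.2,.004)
a=draw(img.copy(),"wrist",H,s); a=cv2.resize(a[140:290,0:400],None,fx=2,fy=2,interpolation=3)
b=draw(cv2.imread('pics/side0.png'),"side",H); b=cv2.resize(b[160:240,340:460],None,fx=6.6,fy=3.7,interpolation=3)[:300,:800]
n=np.zeros((600,800,3),np.uint8); n[:300]=a; n[300:300+b.shape[0],:b.shape[1]]=b
cv2.imwrite("pics/ov1.png",n)
E
```

```text
(no output)
```

View pics/ov1.png

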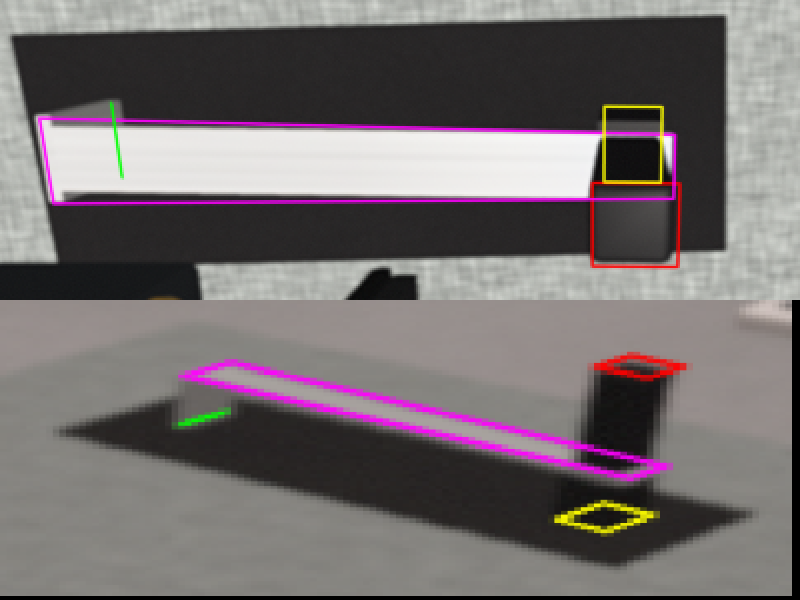

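The overlay fits within about 2 mm, with the red outline on the handle top and the magenta one on the bar. Next I descend and grip.

```bash
python3 - <<'E'
from h import *
plan([.462,-.2945,.087],177.9)
E
python3 -m creep '[[1,0.008,0,0.1,0,0,0],[1,0.008,0,0.2,0,0,0],[1,0.008,0,0.3,0,0,0],[1,0.008,0,0.376,0,0,0],[1,0.008,0,0.376,0,0,0]]'
python3 -m creep '[[0,0,0,0,0,0,0],[0,0,0,0,0,0,0],[0,0,0,0,0,0,0],[0,0,0,0,0,0,0],[0,0,0,0,0,0,0]]'
python3 - <<'E'
from h import *
st()
E
```

```text
shift [0.0062 0.0004 0.3757] turn [ 0.     -0.0001  0.0011] rows>= 2.7 0.0
time_s: 2.45
tcp_pos: [0.4581, -0.2947, 0.0825]
ee_rot: [[-0.037, -0.999, -0.01], [-0.999, 0.037, 0.003], [-0.003, 0.01, -1.0]]
wrist_force: [-0.8, 0.2, 0.0]
gripper_width: 1.002
time_s: 2.87
tcp_pos: [0.4589, -0.2951, 0.0839]
ee_rot: [[-0.037, -0.999, -0.007], [-0.999, 0.037, 0.003], [-0.002, 0.007, -1.0]]
wrist_force: [1.1, -0.0, 1.2]
gripper_width: 0.702
t 2.87 p [ 0.4589 -0.2951  0.0839] yh 177.9 tilt [-0.0069  0.0025] F [ 1.1 -0.   1.2] M [ 0.    0.05 -0.01] w 0.702 q [-15.7  24.1 -21.8  -0.  -44.5  13.7]
```

```bash
python3 - <<'E'
from h import *
plan([.4615,-.2945,.086],177.9)
E
python3 -m creep '[[0,0,-0.008,-0.008,-0.002,0,0],[0,0,-0.008,-0.008,-0.002,0,0],[0,0,-0.008,-0.008,-0.002,0,0],[0,0,-0.008,-0.008,-0.002,0,0],[0,0,-0.008,-0.008,-0.002,0,0]]'
python3 - <<'E'
from h import *
st(); plan([.4615,-.2945,.086],177.9)
E
```

```text
shift [-0.0023 -0.0086 -0.0071] turn [ 0.0022  0.0007 -0.    ] rows>= 0.1 0.1
time_s: 3.28
tcp_pos: [0.4612, -0.2951, 0.0862]
ee_rot: [[-0.037, -0.999, -0.013], [-0.999, 0.037, 0.003], [-0.002, 0.013, -1.0]]
wrist_force: [0.4, -0.4, 0.8]
gripper_width: 0.324
t 3.28 p [ 0.4612 -0.2951  0.0862] yh 177.9 tilt [-0.0133  0.0029] F [ 0.4 -0.4  0.8] M [-0.04  0.07 -0.01] w 0.324 q [-15.6  24.2 -21.2   0.1 -45.4  13.5]
shift [-0.002  -0.0008  0.0008] turn [ 0.0043  0.0008 -0.    ] rows>= 0.0 0.1
```

I typed that tilt correction with the wrong sign. I'll level the tool before the jaws close.

```bash
python3 -m creep '[[0.33,-0.002,0,0,0.0043,0.0008,0],[0.33,-0.002,0,0,0.0043,0.0008,0]]'
python3 -m creep '[[0,0,0,0,0,0,0],[0,0,0,0,0,0,0],[0,0,0,0,0,0,0],[0,0,0,0,0,0,0],[0,0,0,0,0,0,0]]'
python3 - <<'E'
from h import *
st(); plan([.4615,-.2945,.16],177.9)
E
```

```text
time_s: 3.45
tcp_pos: [0.4607, -0.2942, 0.0861]
ee_rot: [[-0.037, -0.999, 0.0], [-0.999, 0.037, 0.0], [-0.0, -0.0, -1.0]]
wrist_force: [-0.6, -0.1, -0.1]
gripper_width: 0.326
time_s: 3.87
tcp_pos: [0.4611, -0.2943, 0.0862]
ee_rot: [[-0.037, -0.999, 0.001], [-0.999, 0.037, -0.0], [0.0, -0.001, -1.0]]
wrist_force: [1.4, 1.1, -0.8]
gripper_width: 0.279
t 3.87 p [ 0.4611 -0.2943  0.0862] yh 177.9 tilt [ 0.0009 -0.0002] F [ 1.4  1.1 -0.8] M [ 0.07 -0.31  0.01] w 0.279 q [-15.6  23.8 -21.8  -0.  -44.3  13.5]
shift [ 0.0006 -0.0015 -0.2459] turn [-0.0003 -0.     -0.    ] rows>= 1.8 0.0
```

```bash
python3 -m creep '[[0,0,0,-0.05,0,0,0],[0,0,0,-0.11,0,0,0],[0,0,0,-0.17,0,0,0],[0,0,0,-0.23,0,0,0],[0,0,0,-0.27,0,0,0]]'
python3 - <<'E'
from h import *
st(); plan([.47,-.13,.167],225)
s=r.sense();p=np.array(s['tcp_pos'])
img=r.capture("side");H=hook(p[:2]+[.001,0],-2.2,p[2]-.0822)
draw(img,"side",H);cv2.imwrite("pics/l1.png",cv2.resize(img[120:240,330:490],None,fx=5,fy=5,interpolation=3))
E
```

```text
time_s: 4.28
tcp_pos: [0.4604, -0.2942, 0.168]
ee_rot: [[-0.037, -0.999, -0.0], [-0.999, 0.037, 0.0], [-0.0, 0.0, -1.0]]
wrist_force: [0.1, 0.7, -2.4]
gripper_width: 0.277
t 4.28 p [ 0.4604 -0.2942  0.168 ] yh 177.88 tilt [-0.0002  0.0002] F [ 0.1  0.7 -2.4] M [0.03 0.1  0.04] w 0.277 q [-15.6  18.1 -16.6  -0.  -55.3  13.5]
shift [-0.548  -0.0118  0.0036] turn [ 0.000e+00  1.000e-04 -2.618e-01] rows>= 3.9 6.6
```

View pics/l1.png

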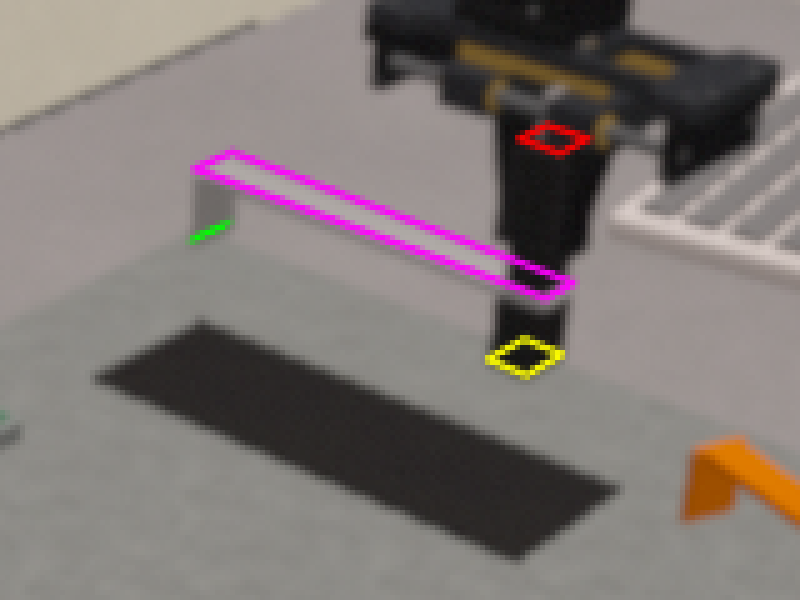

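```bash
python3 -m creep '[[0,-0.08,0,0,0,0,-0.038],[0,-0.16,0,0,0,0,-0.077],[0,-0.24,-0.005,0,0,0,-0.115],[0,-0.32,-0.007,0,0,0,-0.153],[0,-0.4,-0.01,0,0,0,-0.19]]'
python3 - <<'E'
from h import *
st(); plan([.465,-.09,.167],246);
E
```

```text
time_s: 4.75
tcp_pos: [0.4675, -0.1738, 0.1686]
ee_rot: [[0.536, -0.844, 0.0], [-0.844, -0.536, -0.001], [0.001, 0.0, -1.0]]
wrist_force: [0.8, 0.1, -2.6]
gripper_width: 0.281
t 4.75 p [ 0.4675 -0.1738  0.1686] yh -147.61 tilt [ 0.0002 -0.001 ] F [ 0.8  0.1 -2.6] M [-0.01  0.11  0.01] w 0.281 q [ -1.7  13.7 -22.9   0.1 -53.4  34. ]
shift [-0.2402 -0.1427  0.0051] turn [ 0.0002 -0.0002 -0.1867] rows>= 2.0 4.7
```

```bash
python3 -m creep '[[0,-0.05,-0.03,0,0,0,-0.038],[0,-0.1,-0.06,0,0,0,-0.076],[0,-0.145,-0.09,0,0,0,-0.114],[0,-0.195,-0.115,0,0,0,-0.15],[0,-0.24,-0.143,0.005,0,0,-0.187]]'
python3 - <<'E'
from h import *
st(); plan([.459,-.02,.167],272.1);
E
```

```text
time_s: 5.17
tcp_pos: [0.4636, -0.0892, 0.1659]
ee_rot: [[0.916, -0.401, -0.003], [-0.401, -0.916, -0.001], [-0.002, 0.002, -1.0]]
wrist_force: [1.0, 1.1, -2.0]
gripper_width: 0.267
t 5.17 p [ 0.4636 -0.0892  0.1659] yh -113.64 tilt [-0.0029 -0.0009] F [ 1.   1.1 -2. ] M [-0.13  0.12  0.04] w 0.267 q [  8.9  11.4 -26.4   0.  -52.3  57.4]
shift [-0.1067 -0.2052 -0.0038] turn [ 0.0005  0.0008 -0.143 ] rows>= 1.7 3.6
```

```bash
python3 -m creep '[[0,-0.03,-0.05,0,0,0,-0.036],[0,-0.055,-0.1,0,0,0,-0.072],[0,-0.08,-0.15,0,0,0,-0.108],[0,-0.107,-0.205,-0.004,0,0,-0.143],[0,-0.107,-0.205,-0.004,0,0,-0.143]]'
python3 - <<'E'
from h import *
st(); plan([.459,.0465,.167],272.1)
s=r.sense();p=np.array(s['tcp_pos']);R=np.array(s['ee_rot']);yaw=np.degrees(np.arctan2(R[1,1],R[0,1]))+180-.1
n=np.zeros((600,800,3),np.uint8)
for cam,(y0,y1,x0,x1),o in [("side",(180,380,140,460),0),("top",(130,320,150,406),1)]:
    img=r.capture(cam);cv2.imwrite(f"pics/{cam}2.png",img);draw(img,cam,hook(p[:2]+[0,.001],yaw,p[2]-.0822))
    cv2.imwrite(f"pics/a{cam}2.png",cv2.resize(img[y0:y1,x0:x1],None,fx=2.5,fy=2.5,interpolation=3))
E
```

```text
time_s: 5.58
tcp_pos: [0.458, -0.0183, 0.1661]
ee_rot: [[0.999, 0.042, -0.005], [0.042, -0.999, -0.001], [-0.005, 0.001, -1.0]]
wrist_force: [0.5, 0.0, -2.5]
gripper_width: 0.276
t 5.58 p [ 0.458  -0.0183  0.1661] yh -87.59 tilt [-0.005  -0.0008] F [ 0.5  0.  -2.5] M [-0.18  0.07 -0.06] w 0.276 q [ 18.1  10.2 -28.   -0.1 -52.1  74.4]
shift [ 0.0125 -0.2157 -0.003 ] turn [0.0002 0.0016 0.0017] rows>= 1.6 0.1
```

View pics/aside2.png

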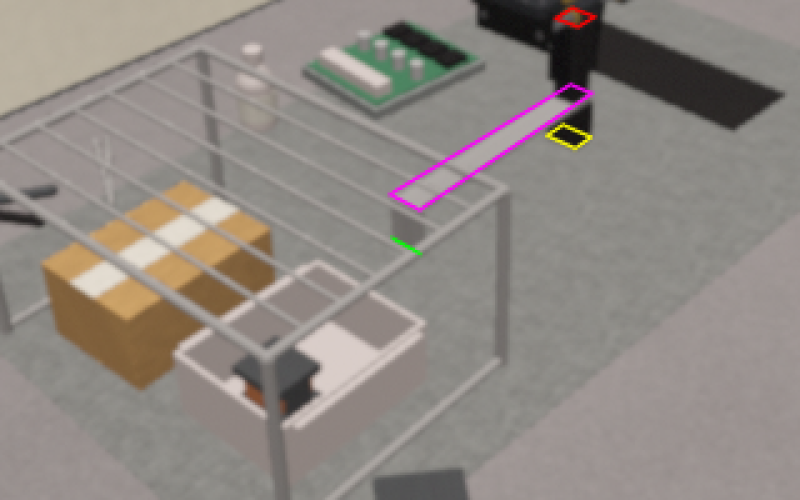

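View pics/atop2.png

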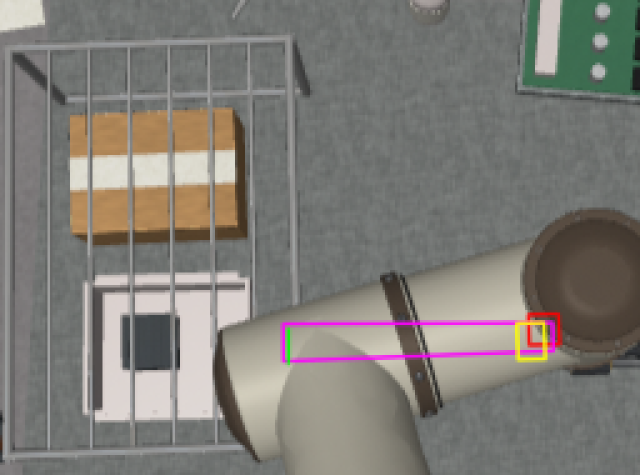

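The model overlay stays on the hook: in the side view the blade is at (406,230) in the crop, in front of and above the tote wall. I'll advance under the deck.

```bash
python3 -m creep '[[0,0.003,-0.05,-0.003,0,0.0016,0.0017],[0,0.006,-0.1,-0.003,0,0.0016,0.0017],[0,0.01,-0.15,-0.003,0,0.0016,0.0017],[0,0.0125,-0.2157,-0.003,0,0.0016,0.0017],[0,0.0125,-0.2157,-0.003,0,0.0016,0.0017]]'
cat > v.py <<'E'
from h import *
import sys
st()
s=r.sense();p=np.array(s['tcp_pos']);R=np.array(s['ee_rot']);yaw=np.degrees(np.arctan2(R[1,1],R[0,1]))+180-.1
img=r.capture("side");raw=img.copy();draw(img,"side",hook(p[:2]+[0,.001],yaw,p[2]-.0822))
x0,y0=int(sys.argv[2]),int(sys.argv[3])
f=lambda i:cv2.resize(i[y0:y0+150,x0:x0+200],None,fx=4,fy=4,interpolation=3)
cv2.imwrite(f"pics/{sys.argv[1]}.png",f(img if len(sys.argv)<5 else raw))
E
python3 v.py hk1 190 230; python3 -c "
from h import *
plan([.459,.0465,.112],272.1)"
```

```text
time_s: 6.1
tcp_pos: [0.4596, 0.046, 0.1666]
ee_rot: [[1.0, 0.031, -0.0], [0.031, -1.0, -0.001], [-0.0, 0.001, -1.0]]
wrist_force: [-0.3, -0.4, -3.5]
gripper_width: 0.274
t 6.1 p [0.4596 0.046  0.1666] yh -88.25 tilt [-0.0004 -0.001 ] F [-0.3 -0.4 -3.5] M [-0.18  0.13  0.02] w 0.274 q [ 26.   10.4 -27.8   0.1 -51.9  65.7]
shift [-1.000e-04 -5.100e-03  1.816e-01] turn [ 0.0005  0.0005 -0.0019] rows>= 1.3 0.1
```

View pics/hk1.png

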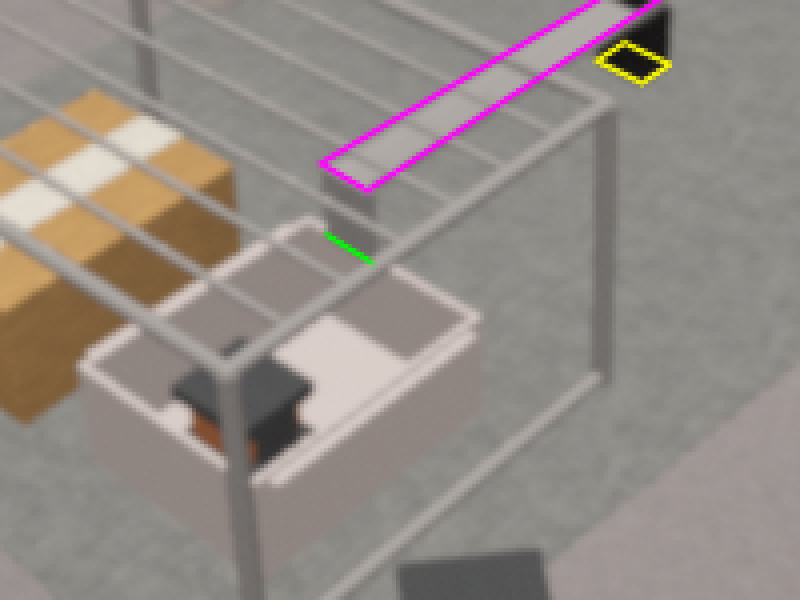

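Run:
```python
from h import *
g=lambda a,b:px2w("side",190+a/4,230+b/4,.06).round(4)
print("front corners",g(312,217),g(481,318),"back",g(82,362),g(262,484))
print("tip at z.06,.03 crop",(proj("side",(.4527,.2595,.06))-[190,230])*4,(proj("side",(.4527,.2595,.03))-[190,230])*4)
```

```text
front corners [0.5073 0.2387 0.06  ] [0.3896 0.2349 0.06  ] back [0.5032 0.3854 0.06  ] [0.3819 0.3782 0.06  ]
tip at z.06,.03 crop [354.07214596 283.54211563] [357.192737   330.06889994]
```

The tote position from both cameras agrees within 4 mm, so the blade will land about 17 mm behind the front wall. Lowering it.

```bash
python3 -m creep '[[0,-0.005,-0.005,0.045,0,0,-0.0019],[0,-0.005,-0.005,0.09,0,0,-0.0019],[0,-0.005,-0.005,0.135,0,0,-0.0019],[0,-0.005,-0.005,0.182,0,0,-0.0019],[0,-0.005,-0.005,0.182,0,0,-0.0019]]'
python3 v.py hk2 190 230 raw; python3 -c "
from h import *
plan([.459,.025,.112],272.1)"
```

```text
time_s: 6.57
tcp_pos: [0.4551, 0.0444, 0.1091]
ee_rot: [[0.999, 0.034, -0.008], [0.034, -0.999, -0.004], [-0.009, 0.004, -1.0]]
wrist_force: [-0.4, -0.4, -2.2]
gripper_width: 0.275
t 6.57 p [0.4551 0.0444 0.1091] yh -88.07 tilt [-0.0084 -0.0042] F [-0.4 -0.4 -2.2] M [-0.25  0.27 -0.  ] w 0.275 q [ 26.   14.7 -32.3   0.  -43.6  65.9]
shift [ 0.0072  0.0663 -0.0049] turn [ 0.0011  0.002  -0.0007] rows>= 0.5 0.1
```

View pics/hk2.png

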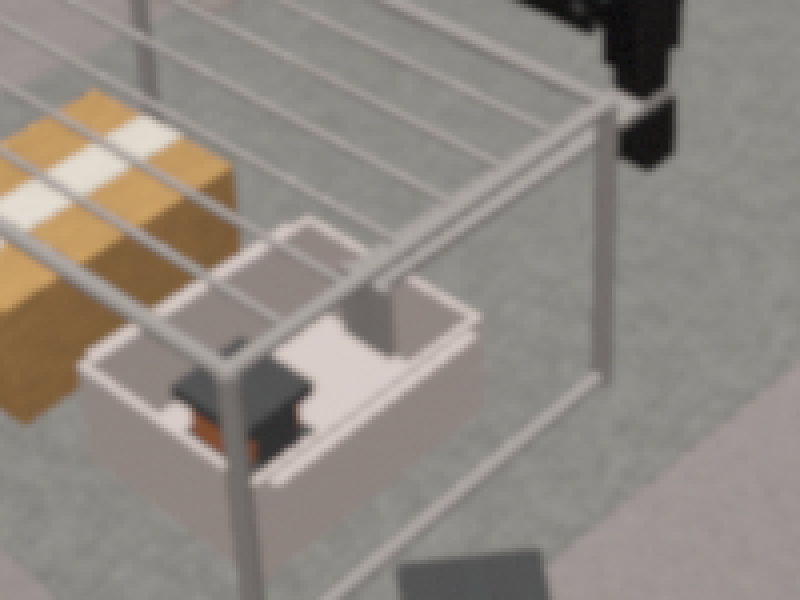

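The blade, at crop (372,320), is down inside the tote behind the front wall. Pulling gently.

```bash
python3 -m creep '[[0,0.007,0.013,-0.005,0.001,0.002,0],[0,0.007,0.026,-0.005,0.001,0.002,0],[0,0.007,0.039,-0.005,0.001,0.002,0],[0,0.007,0.052,-0.005,0.001,0.002,0],[0,0.007,0.066,-0.005,0.001,0.002,0]]'
python3 -c "
from h import *
st();plan([.460,.0,.112],272.1)"
```

```text
time_s: 7.03
tcp_pos: [0.4593, 0.025, 0.1125]
ee_rot: [[0.999, 0.034, 0.002], [0.034, -0.999, 0.001], [0.002, -0.001, -1.0]]
wrist_force: [0.1, 3.0, -2.4]
gripper_width: 0.275
t 7.03 p [0.4593 0.025  0.1125] yh -88.04 tilt [0.0017 0.0009] F [ 0.1  3.  -2.4] M [0.82 0.35 0.17] w 0.275 q [ 23.4  14.4 -32.1  -0.  -43.4  68.5]
shift [-0.0005  0.0833  0.0017] turn [-0.0003 -0.0006 -0.0008] rows>= 0.6 0.0
```

```bash
python3 -m creep '[[0,0,0.017,0,0,0,0],[0,0,0.034,0,0,0,0],[0,0,0.051,0,0,0,0],[0,0,0.068,0,0,0,0],[0,0,0.085,0,0,0,0]]'
python3 v.py p1 190 230; python3 -c "
from h import *
plan([.461,-.025,.112],272.1)"
```

```text
time_s: 7.45
tcp_pos: [0.4605, -0.0007, 0.1126]
ee_rot: [[0.999, 0.034, 0.002], [0.034, -0.999, 0.001], [0.003, -0.001, -1.0]]
wrist_force: [-0.8, 2.6, -2.0]
gripper_width: 0.278
t 7.45 p [ 0.4605 -0.0007  0.1126] yh -88.05 tilt [0.0025 0.0014] F [-0.8  2.6 -2. ] M [0.96 0.2  0.01] w 0.278 q [ 20.2  14.4 -32.   -0.  -43.4  71.8]
shift [-0.0002  0.0785  0.0021] turn [-0.0002 -0.0006 -0.001 ] rows>= 0.6 0.0
```

View pics/p1.png

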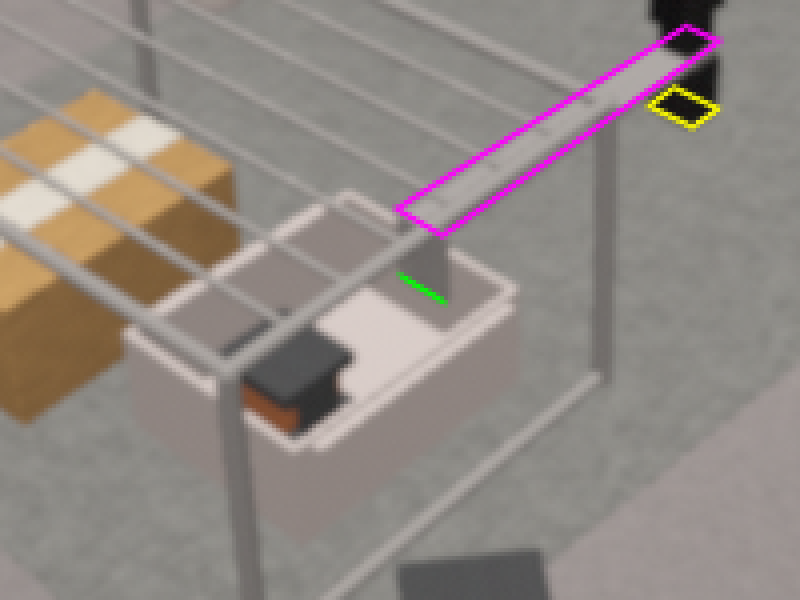

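The tote slides with the hook, and the transformer is still in it. Continuing.

```bash
python3 -m creep '[[0,0,0.02,0.002,0,0,0],[0,0,0.04,0.002,0,0,0],[0,0,0.06,0.002,0,0,0],[0,0,0.08,0.002,0,0,0],[0,0,0.1,0.002,0,0,0]]'
python3 -m creep '[[0,0,0.02,0,0,0,0],[0,0,0.04,0,0,0,0],[0,0,0.06,0,0,0,0],[0,0,0.08,0,0,0,0],[0,0,0.1,0,0,0,0]]'
python3 v.py p2 220 200; python3 -c "
from h import *
plan([.464,-.1,.112],272.1)"
```

```text
time_s: 7.92
tcp_pos: [0.4616, -0.0318, 0.1122]
ee_rot: [[0.999, 0.033, 0.003], [0.033, -0.999, 0.001], [0.003, -0.001, -1.0]]
wrist_force: [-0.2, 6.2, -0.3]
gripper_width: 0.273
time_s: 8.33
tcp_pos: [0.4626, -0.0624, 0.1122]
ee_rot: [[0.999, 0.033, 0.003], [0.033, -0.999, 0.001], [0.003, -0.001, -1.0]]
wrist_force: [-0.3, 4.4, 0.1]
gripper_width: 0.271
t 8.33 p [ 0.4626 -0.0624  0.1122] yh -88.1 tilt [0.0027 0.0014] F [-0.3  4.4  0.1] M [ 1.91  0.19 -0.02] w 0.271 q [ 12.3  15.  -31.2  -0.1 -43.6  79.6]
shift [0.0016 0.1225 0.0003] turn [-0.0001 -0.0006 -0.0012] rows>= 0.9 0.0
```

View pics/p2.png

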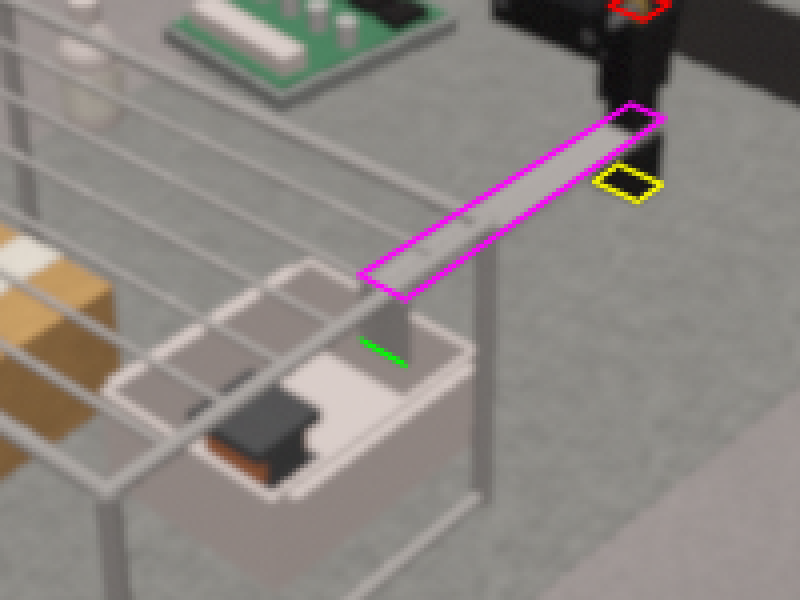

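```bash
python3 -m creep '[[0,0,0.02,0,0,0,0],[0,0,0.04,0,0,0,0],[0,0.001,0.06,0,0,0,0],[0,0.002,0.08,0,0,0,0],[0,0.002,0.1,0,0,0,0]]'
python3 -m creep '[[0,0,0.02,0,0,0,0],[0,0,0.04,0,0,0,0],[0,0.001,0.06,0,0,0,0],[0,0.002,0.08,0,0,0,0],[0,0.002,0.1,0,0,0,0]]'
python3 v.py p3 250 170; python3 -c "
from h import *
cv2.imwrite('pics/t3.png',r.capture('top'))
plan([.466,-.18,.112],272.1)"
```

```text
time_s: 8.8
tcp_pos: [0.4637, -0.0938, 0.112]
ee_rot: [[0.999, 0.033, 0.001], [0.033, -0.999, 0.0], [0.001, -0.0, -1.0]]
wrist_force: [0.2, 5.2, -2.2]
gripper_width: 0.274
time_s: 9.22
tcp_pos: [0.4652, -0.1244, 0.1119]
ee_rot: [[0.999, 0.033, 0.001], [0.033, -0.999, 0.0], [0.001, -0.0, -1.0]]
wrist_force: [0.1, 4.5, -0.7]
gripper_width: 0.274
t 9.22 p [ 0.4652 -0.1244  0.1119] yh -88.1 tilt [0.0007 0.0003] F [ 0.1  4.5 -0.7] M [1.68 0.23 0.02] w 0.274 q [  4.4  16.3 -29.2  -0.  -44.4  87.5]
shift [-0.0027  0.1829 -0.0003] turn [ 0.0003 -0.     -0.0013] rows>= 1.3 0.0
```

View pics/p3.png

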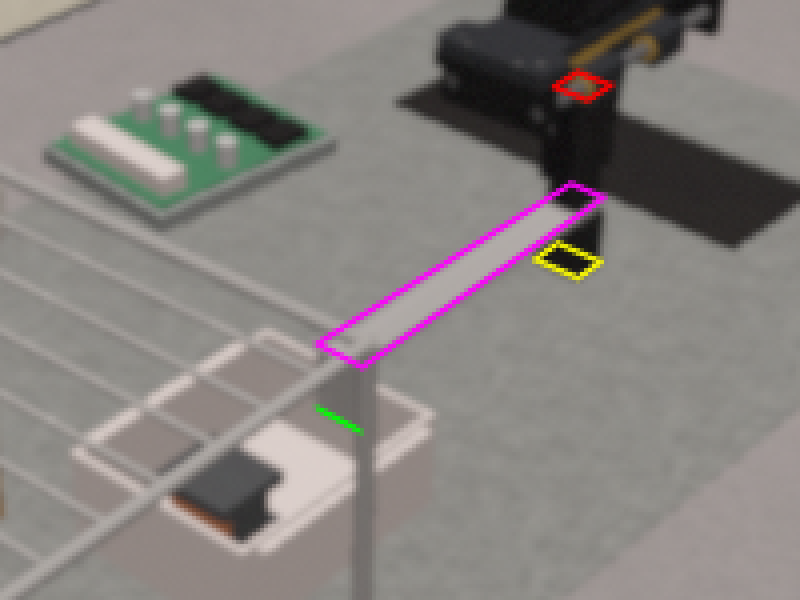

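View pics/t3.png

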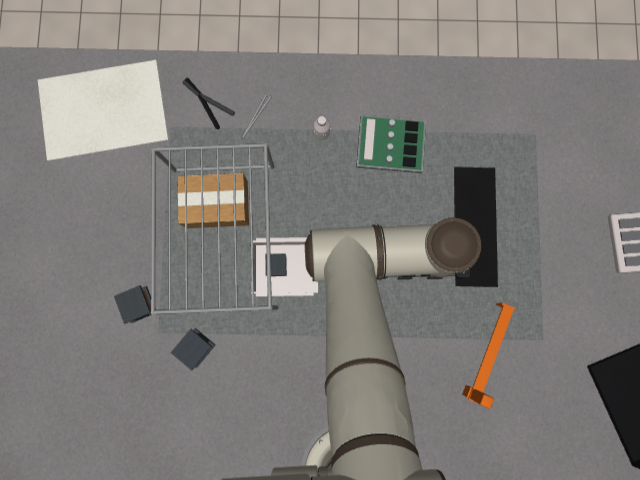

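Top view: the tote's back rim is still at u≈253, just behind the deck front edge (u≈268). It needs about 95 mm more.

```bash
python3 -m creep '[[0,0,0.02,0,0,0,0],[0,0,0.04,0,0,0,0],[0,0,0.06,0,0,0,0],[0,0,0.08,0,0,0,0],[0,0,0.1,0,0,0,0]]'
python3 -m creep '[[0,0,0.02,0,0,0,0],[0,0,0.04,0,0,0,0],[0,0,0.06,0,0,0,0],[0,0,0.08,0,0,0,0],[0,0,0.1,0,0,0,0]]'
python3 -m creep '[[0,0,0.02,0,0,0,0],[0,0,0.04,0,0,0,0],[0,0,0.06,0,0,0,0],[0,0,0.08,0,0,0,0],[0,0,0.1,0,0,0,0]]'
python3 v.py p4 280 150; python3 -c "
from h import *
a=r.capture('top')
cv2.imwrite('pics/t4.png',cv2.resize(a[130:330,230:430],None,fx=3,fy=3,interpolation=3))"
```

```text
time_s: 9.73
tcp_pos: [0.4659, -0.1557, 0.1118]
ee_rot: [[0.999, 0.032, -0.0], [0.032, -0.999, -0.001], [-0.0, 0.001, -1.0]]
wrist_force: [-0.1, 3.6, -2.8]
gripper_width: 0.272
time_s: 10.15
tcp_pos: [0.4667, -0.1863, 0.1117]
ee_rot: [[0.999, 0.032, -0.001], [0.032, -0.999, -0.001], [-0.001, 0.001, -1.0]]
wrist_force: [1.3, 4.1, -2.0]
gripper_width: 0.27
time_s: 10.57
tcp_pos: [0.4676, -0.2168, 0.1117]
ee_rot: [[0.999, 0.032, -0.001], [0.032, -0.999, -0.001], [-0.001, 0.001, -1.0]]
wrist_force: [0.1, 3.8, -2.2]
gripper_width: 0.274
t 10.57 p [ 0.4676 -0.2168  0.1117] yh -88.15 tilt [-0.0009 -0.0008] F [ 0.1  3.8 -2.2] M [1.28 0.15 0.03] w 0.274 q [ -6.8  19.3 -24.7   0.1 -46.1  98.6]
```

View pics/p4.png

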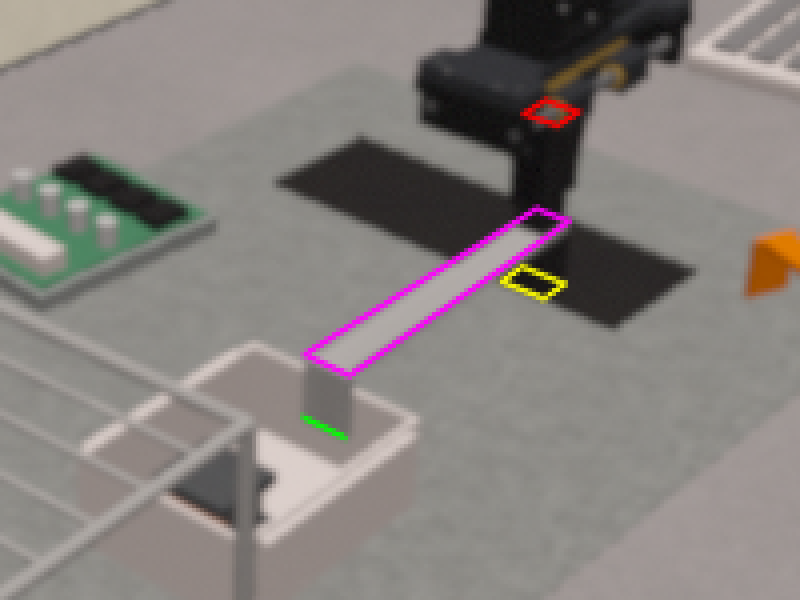

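View pics/t4.png

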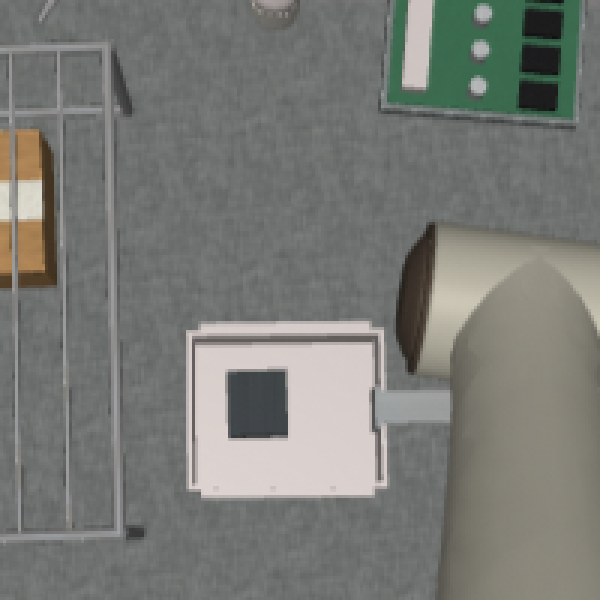

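The tote is out in front of the deck. I'll pull one more short stroke for margin, then unload the blade, then lift.

```bash
python3 -m creep '[[0,0,0.016,0,0,0,0],[0,0,0.032,0,0,0,0],[0,0,0.048,0,0,0,0],[0,0,0.06,0,0,0,0],[0,0,0.07,0,0,0,0]]'
python3 -m creep '[[0,0,-0.01,0,0,0,0],[0,0,-0.02,0,0,0,0],[0,0,-0.03,0,0,0,0],[0,0,-0.04,0,0,0,0],[0,0,-0.045,0,0,0,0]]'
python3 v.py p5 280 150 ; python3 -c "
from h import *
print([px2w('top',292.3,v,.06) for v in (241,292)])"
```

```text
time_s: 11.08
tcp_pos: [0.4683, -0.2389, 0.1118]
ee_rot: [[0.999, 0.032, -0.001], [0.032, -0.999, -0.002], [-0.001, 0.002, -1.0]]
wrist_force: [0.2, 3.9, -2.4]
gripper_width: 0.275
time_s: 11.5
tcp_pos: [0.4679, -0.225, 0.1119]
ee_rot: [[0.999, 0.033, -0.001], [0.033, -0.999, -0.002], [-0.001, 0.002, -1.0]]
wrist_force: [-0.6, 0.1, -2.4]
gripper_width: 0.275
t 11.5 p [ 0.4679 -0.225   0.1119] yh -88.14 tilt [-0.0008 -0.0021] F [-0.6  0.1 -2.4] M [-0.15  0.14 -0.07] w 0.275 q [ -7.7  19.6 -24.2   0.2 -46.2  99.4]
[array([0.5137777 , 0.13957893, 0.06      ]), array([0.39833062, 0.13663242, 0.06      ])]
```

View pics/p5.png

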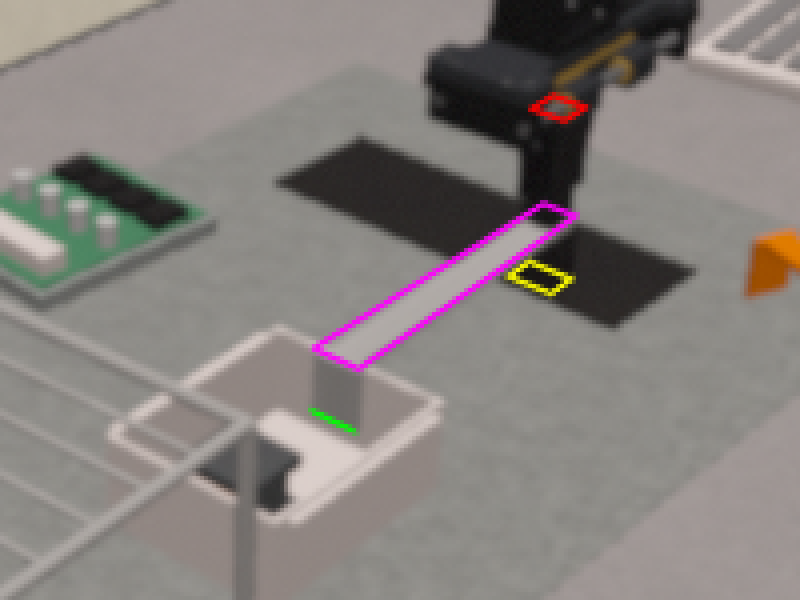

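The blade is free and the tote's back is about 60 mm in front of the rack. Lifting straight up.

```bash
python3 -m creep '[[0,0,0,-0.07,0,0,0],[0,0,0,-0.14,0,0,0],[0,0,0,-0.21,0,0,0],[0,0,0,-0.27,0,0,0],[0,0,0,-0.29,0,0,0]]'
python3 -c "
from h import *
st();plan([.461,-.2945,.2],240)"
```

```text
time_s: 11.97
tcp_pos: [0.4696, -0.2251, 0.2021]
ee_rot: [[0.999, 0.034, 0.005], [0.034, -0.999, -0.004], [0.005, 0.004, -1.0]]
wrist_force: [1.7, -0.4, -2.9]
gripper_width: 0.275
t 11.97 p [ 0.4696 -0.2251  0.2021] yh -88.08 tilt [ 0.005  -0.0039] F [ 1.7 -0.4 -2.9] M [-0.13 -0.    0.01] w 0.275 q [ -7.6  13.6 -17.6   0.2 -58.5  99.4]
shift [-0.0365  0.2302  0.0076] turn [ 0.0008 -0.0019  0.1774] rows>= 1.7 4.5
```

```bash
python3 -m creep '[[0,0,0.046,0,0,0,0.036],[0,-0.01,0.09,0,0,0,0.072],[0,-0.02,0.14,0,0,0,0.108],[0,-0.03,0.19,0,0,0,0.144],[0,-0.036,0.23,0.007,0,-0.002,0.178]]'
python3 -c "
from h import *
st();plan([.461,-.2945,.2],208)"
```

```text
time_s: 12.38
tcp_pos: [0.4605, -0.295, 0.1997]
ee_rot: [[0.862, -0.507, -0.002], [-0.507, -0.862, -0.002], [-0.0, 0.003, -1.0]]
wrist_force: [0.7, -0.6, -2.6]
gripper_width: 0.273
t 12.38 p [ 0.4605 -0.295   0.1997] yh -120.44 tilt [-0.0017 -0.0021] F [ 0.7 -0.6 -2.6] M [-0.12  0.13 -0.03] w 0.273 q [-15.6  16.4 -14.1   0.2 -59.6  75. ]
shift [ 0.0004 -0.0023 -0.0011] turn [ 9.000e-04 -1.000e-04  1.753e-01] rows>= 0.0 4.4
```

```bash
python3 -m creep '[[0,0,0,0,0,0,0.036],[0,0,0,0,0,0,0.072],[0,0,0,0,0,0,0.108],[0,0,0,0,0,0,0.144],[0,0,0,0,0.001,0,0.176]]'
python3 -c "
from h import *
st();plan([.461,-.2945,.12],179)"
```

```text
time_s: 12.8
tcp_pos: [0.46, -0.2947, 0.1985]
ee_rot: [[0.463, -0.887, -0.001], [-0.887, -0.463, 0.001], [-0.001, 0.001, -1.0]]
wrist_force: [0.1, 0.7, -2.8]
gripper_width: 0.273
t 12.8 p [ 0.46   -0.2947  0.1985] yh -152.44 tilt [-0.0014  0.0009] F [ 0.1  0.7 -2.8] M [-0.06  0.21 -0.04] w 0.273 q [-15.7  16.4 -14.1  -0.  -59.5  43.2]
shift [ 0.0013 -0.0036  0.2617] turn [0.0004 0.0004 0.1587] rows>= 1.9 4.0
```

```bash
python3 -m creep '[[0,0,0,0.03,0,0,0.038],[0,0,0,0.07,0,0,0.076],[0,0,0,0.13,0,0,0.115],[0,0,-0.003,0.18,0,0,0.159],[0,0,-0.003,0.22,0,0,0.159]]'
python3 v.py q1 330 120; python3 -c "
from h import *
plan([.461,-.2945,.0885],179)
s=r.sense();R=np.array(s['ee_rot']);p=np.array(s['tcp_pos'])
print(np.degrees(np.arctan2(R[1,1],R[0,1])))"
```

```text
time_s: 13.22
tcp_pos: [0.4595, -0.2937, 0.1303]
ee_rot: [[-0.023, -1.0, -0.004], [-1.0, 0.023, 0.002], [-0.002, 0.004, -1.0]]
wrist_force: [-0.4, -0.0, -3.0]
gripper_width: 0.274
t 13.22 p [ 0.4595 -0.2937  0.1303] yh 178.66 tilt [-0.0044  0.0023] F [-0.4 -0.  -3. ] M [0.09 0.18 0.05] w 0.274 q [-15.6  20.6 -19.1  -0.1 -50.6  14.3]
shift [ 0.0052 -0.0105  0.1317] turn [ 0.0027  0.0013 -0.0011] rows>= 1.0 0.1
178.79520545491314
```

View pics/q1.png

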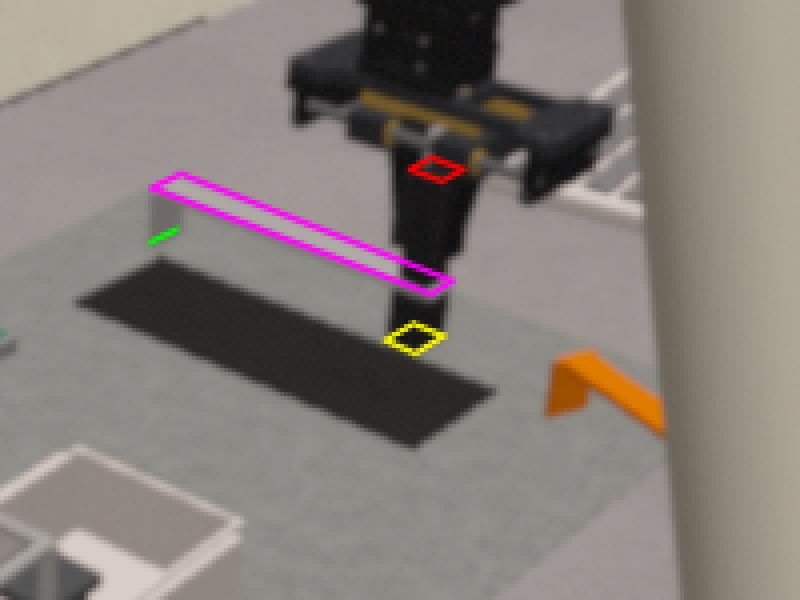

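The hook is level over its pad and hasn't slipped in the grip. Lowering it, slowly at the end.

```bash
python3 -m creep '[[0,0.005,-0.0105,0.04,0.0027,0.0013,0],[0,0.005,-0.0105,0.08,0.0027,0.0013,0],[0,0.005,-0.0105,0.11,0.0027,0.0013,0],[0,0.005,-0.0105,0.125,0.0027,0.0013,0],[0,0.005,-0.0105,0.125,0.0027,0.0013,0]]'
python3 -c "
from h import *
st();plan([.461,-.2945,.0862],179)"
```

```text
time_s: 13.68
tcp_pos: [0.4603, -0.2942, 0.0894]
ee_rot: [[-0.021, -1.0, -0.003], [-1.0, 0.021, 0.001], [-0.001, 0.003, -1.0]]
wrist_force: [-0.1, -0.7, -2.0]
gripper_width: 0.274
t 13.68 p [ 0.4603 -0.2942  0.0894] yh 178.81 tilt [-0.0026  0.0008] F [-0.1 -0.7 -2. ] M [0.01 0.24 0.  ] w 0.274 q [-15.6  23.6 -21.6  -0.  -44.9  14.4]
shift [ 0.0009 -0.0024  0.0107] turn [ 0.0008  0.0002 -0.0011] rows>= 0.1 0.0
```

```bash
python3 -m creep '[[0,0,0,0.004,0.001,0,0],[0,0,0,0.007,0.001,0,0],[0,0,0,0.01,0.001,0,0],[0,0,0,0.011,0.001,0,0],[0,0,0,0.011,0.001,0,0]]'
python3 -c "
from h import *
st();plan([.461,-.2945,.0862],179)"
```

```text
time_s: 14.1
tcp_pos: [0.4605, -0.2943, 0.0864]
ee_rot: [[-0.021, -1.0, 0.001], [-1.0, 0.021, 0.001], [-0.001, -0.001, -1.0]]
wrist_force: [0.1, -0.1, -1.5]
gripper_width: 0.273
t 14.1 p [ 0.4605 -0.2943  0.0864] yh 178.81 tilt [0.0012 0.0005] F [ 0.1 -0.1 -1.5] M [ 0.01  0.23 -0.01] w 0.273 q [-15.6  23.8 -21.9  -0.1 -44.3  14.5]
shift [ 0.0007 -0.0018  0.0008] turn [-0.0004  0.0002 -0.0011] rows>= 0.0 0.0
```

```bash
python3 -m creep '[[0,0,0,0.002,0,0,0],[0,0,0,0.004,0,0,0],[0,0,0,0.004,0,0,0]]'
python3 -c "
from h import *
st()"
```

```text
time_s: 14.35
tcp_pos: [0.4606, -0.2943, 0.0862]
ee_rot: [[-0.02, -1.0, 0.002], [-1.0, 0.02, 0.0], [-0.0, -0.002, -1.0]]
wrist_force: [-2.6, 2.0, 5.4]
gripper_width: 0.273
t 14.35 p [ 0.4606 -0.2943  0.0862] yh 178.83 tilt [0.0016 0.0001] F [-2.6  2.   5.4] M [0.56 0.74 0.03] w 0.273 q [-15.6  23.8 -21.9  -0.  -44.2  14.5]
```

The hook is down on the pad, with the force now pushing up at 5 N. Opening the jaws.

```bash
python3 -m creep '[[1,0,0,0,0,0,0],[1,0,0,0,0,0,0],[1,0,0,0,0,0,0],[1,0,0,0,0,0,0],[1,0,0,0,0,0,0]]'
python3 -m creep '[[1,0,0,0,0,0,0],[1,0,0,0,0,0,0],[1,0,0,0,0,0,0],[1,0,0,0,0,0,0],[1,0,0,0,0,0,0]]'
python3 -c "
from h import *
st();plan([.461,-.2945,.25],179)"
```

```text
time_s: 14.77
tcp_pos: [0.4607, -0.2944, 0.0861]
ee_rot: [[-0.02, -1.0, 0.002], [-1.0, 0.02, 0.0], [-0.0, -0.002, -1.0]]
wrist_force: [0.2, 1.1, -0.7]
gripper_width: 0.571
time_s: 15.18
tcp_pos: [0.4607, -0.2944, 0.0861]
ee_rot: [[-0.02, -1.0, 0.002], [-1.0, 0.02, 0.0], [-0.0, -0.002, -1.0]]
wrist_force: [-0.4, -0.6, 0.4]
gripper_width: 0.939
t 15.18 p [ 0.4607 -0.2944  0.0861] yh 178.83 tilt [0.0017 0.0001] F [-0.4 -0.6  0.4] M [ 0.01  0.08 -0.03] w 0.939 q [-15.6  23.8 -21.9  -0.  -44.2  14.5]
shift [ 3.000e-04 -1.900e-03 -5.463e-01] turn [-0.0006  0.     -0.0009] rows>= 3.9 0.0
```

```bash
python3 -m creep '[[1,0,0,-0.06,0,0,0],[1,0,0,-0.14,0,0,0],[1,0,0,-0.26,0,0,0],[1,0,0,-0.38,0,0,0],[1,0,0,-0.5,0,0,0]]'
python3 -m creep '[[1,0.12,0,0,0,0,0],[1,0.24,0.05,0,0,0,0],[1,0.36,0.1,0,0,0,0],[1,0.48,0.15,0,0,0,0],[1,0.6,0.2,0,0,0,0]]'
python3 - <<'E'
from h import *
np.set_printoptions(precision=3,suppress=True)
st()
b=r.capture("side");cv2.imwrite("pics/sideE.png",b)
a=r.capture("top");cv2.imwrite("pics/topE.png",a)
H=hook(np.array([.461,-.2944]),-1.2,.004);draw(b,"side",H);cv2.imwrite("pics/eH.png",cv2.resize(b[150:250,330:480],None,fx=5,fy=5,interpolation=3))
E
```

```text
time_s: 15.6
tcp_pos: [0.46, -0.2943, 0.2376]
ee_rot: [[-0.02, -1.0, 0.001], [-1.0, 0.02, 0.0], [-0.0, -0.001, -1.0]]
wrist_force: [1.2, 0.0, 0.7]
gripper_width: 0.999
time_s: 16.02
tcp_pos: [0.3955, -0.4743, 0.2377]
ee_rot: [[-0.02, -1.0, 0.001], [-1.0, 0.02, 0.0], [-0.0, -0.001, -1.0]]
wrist_force: [1.0, -0.5, -0.4]
gripper_width: 1.002
t 16.02 p [ 0.396 -0.474  0.238] yh 178.87 tilt [0.001 0.   ] F [ 1.  -0.5 -0.4] M [-0.   -0.01  0.02] w 1.002 q [-35.2  21.4  -0.8  -0.1 -67.7  34.1]
```

View pics/topE.png

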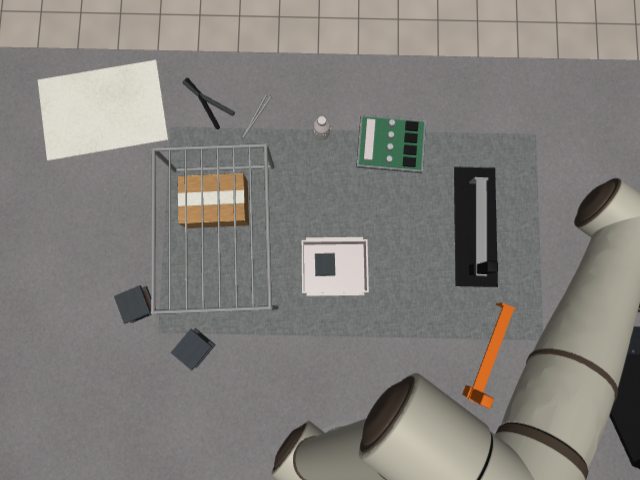

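View pics/sideE.png

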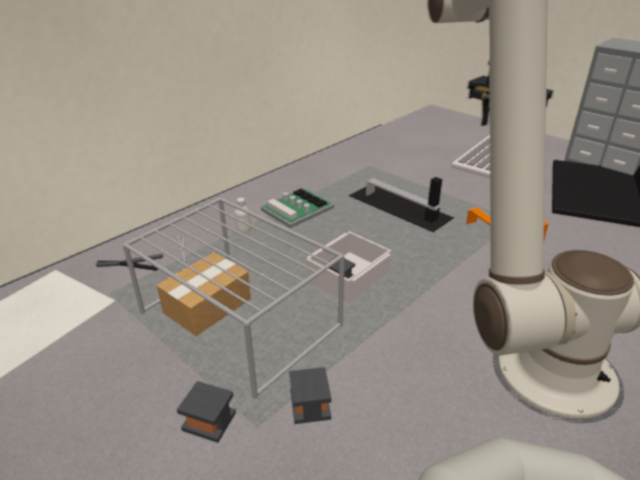

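View pics/eH.png

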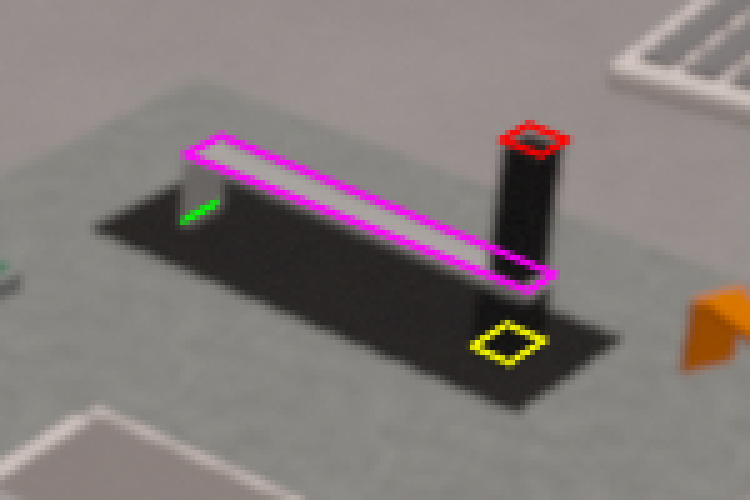

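The final pictures show the tote upright at top (335,266), well clear of the deck edge at u≈270, with the transformer in it at (325,264). The hook stands on both feet on the pad, on the model overlay. The carton, bottle and board are at the same pixels as at the start.

Run:
```python
from h import *
a=cv2.imread('pics/top0.png').astype(int);b=cv2.imread('pics/topE.png').astype(int)
for n,(x0,y0,x1,y1) in dict(carton=(170,168,252,234),flux=(308,112,334,142),board=(352,110,430,178)).items(): print(n,abs(a-b)[y0:y1,x0:x1].max(), abs(a-b)[y0:y1,x0:x1].mean().round(2))
print("back rim",px2w("top",302,241,.06),px2w("top",302,294,.06))
print(r.finish_job())
```

```text
carton 3 0.55
flux 2 0.55
board 3 0.54
back rim [0.51420148 0.11751018 0.06      ] [0.39427602 0.11474357 0.06      ]
the job is handed in; nothing more can be done
None
```

I gripped the black hook by its handle, lowered its blade behind the tote's front wall and dragged the tote about 27 cm out of the rack. Then I stood the hook back on its pad on both feet, let go and handed the job in at about 16 s of the 64 s.

- **Tote:** in the last pictures it is upright with the transformer in it. Its back rim is at y ≈ 0.116 m and the deck's front edge at y ≈ 0.178 m, so it clears the rack by about 60 mm.
- **Hook:** it stands on the pad within about 2 mm and 1° of where it started.
- **Carton, bottle and board:** their pixels are unchanged between the first and last top pictures.
- **Forces:** the readings I took stayed below 10 N.
- **Disagreements:** the two cameras put the tote 2 to 4 mm apart, which was within the margins. I also typed one small tilt correction with the wrong sign before the grasp and fixed it before the jaws closed.

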